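# Brace the rover: pad under the outrigger leg, crank it down to a firm stand

### The job

Slide the yellow ground pad under the rover's outrigger leg so that the pad is centred under the foot, then crank the leg down (clockwise from above) until the foot stands firmly on the pad: stop when turning the knob takes about 5 N more than it did in free air, and never go to 8 N more. Let go of everything and leave the other things on the table where they are.

Things in the scene. Friction and masses are not known exactly. Their poses are not given: they have to be found in the camera images.
- rover: Fixed prototype rover: grey body 220 x 180 mm, four black wheels with orange hubs, 146 mm tall, with an orange arm that carries an outrigger leg. Origin: on the leg's vertical axis at table height; x points from the leg to the chassis (wheels from 110 mm, body from 115 mm on, 132 mm to either side), z up.
- gear_head (a point): Point on the leg axis, on top of the black gear head (60 x 60 mm, 150 to 184 mm up). Below it: aluminium tube 44 mm wide (85 to 150 mm up), then the moving steel tube 32 mm wide, brass stem and black round foot 44 mm wide. Above it: the crank arm, 18 mm wide, 196 to 208 mm up. Outside the gear head nothing under the knob's path is above 184 mm.
- knob_mid (a point): Middle of the red crank knob: upright cylinder 24 mm across, 44 mm tall (209 to 253 mm above the table). It spins freely on its pin, so a grip on it need not turn as the crank goes round. It circles the leg axis at 55 mm radius.
- crank (a joint): Crank angle, rad, growing clockwise from above, which lowers the leg 40 mm a turn; range -0.3 to 12.5, starts at 0 to 2.5. At 0 the knob is on the rover's +y side. In free air it takes about 7.3 N along its path at the knob (dry friction, which also holds it where it is left). Each newton on the foot adds 0.116 N at the knob.
- leg: Steel tube that the crank lowers, with stem and foot; origin on the axis at the tube's lower end. The stem is screwed out by an unknown amount: the sole is 24 to 44 mm below the origin and meets the pad at crank 5.8 to 9.2. The foot is sprung: on the pad its load grows 40 to 55 N per rad of crank. Right: about 43 N (26 to 60), 5 N more at the knob; over 70 N overloads it.
- pad: Loose yellow ground pad, 0.5 to 0.8 kg: plate 90 x 90 x 14 mm, a black ring at its centre, and on its -x side a tail 26 mm wide, 10 mm high, to x = -142 mm. Origin: centre of the plate's underside, z up. It slides on the table; at the start the foot's sole hangs more than 30 mm above the table, so the plate passes below it.
- pad_grip (a point): Middle of the pad's upright grip at the end of its tail: 30 mm along the pad's x, 14 mm thick along its y, 5 to 55 mm above the table. It is at x = -135 mm, y = 0 in the pad's frame.
- vice: a small black printed machine vice, 170 x 70 x 48 mm, loose; origin under its base; a bystander
- bolt: black printed hexagon bolt, 32 mm across, 57 mm tall, standing on its head, loose; origin at the centre of its underside; a bystander
- nut: black printed hexagon nut, 34 mm across, 14 mm high, loose; origin at the centre of its underside; a bystander
- bush: black printed flanged bush, 60 mm across, 35 mm tall, loose; origin at the centre of its underside; a bystander
- drive: small geared drive unit, 100 x 50 x 54 mm, aluminium, black and brass, loose; origin at the centre of its underside; a bystander

How it is judged:
On the way, in this order (a step that is already met when the one before it is completed fails the run):
1. the pad lies flat and still, centred under the leg (within 15 mm), the foot not yet on it (horizontal distance between pad and rover below 0.015 m and angle between pad's own z axis and vertical below 0.06 rad and height (world z) of pad below 0.004 m and contact force between leg and pad below 0.5 N and linear speed of pad below 0.02 m/s), for 0.2 s.
2. the foot has been cranked down onto the pad and presses on it with at least 26 N (horizontal distance between pad and rover below 0.015 m and contact force between leg and pad above 26 N), for 0.3 s.
At the end, for the whole second after the job is handed in: The pad lies flat, its centre within 15 mm of the leg axis, and the foot stands on it with a steady load of 26 to 60 N (3 to 7 N more at the knob than in free air) (all of step 2 and angle between pad's own z axis and vertical below 0.06 rad and height (world z) of pad below 0.004 m and contact force between leg and pad below 60 N and linear speed of pad below 0.01 m/s); the robot touches nothing.
It fails at once if the foot was overloaded (more than 70 N on the pad) (contact force between leg and pad above 70 N).
It fails at once if a bystander was disturbed (moved more than 20 mm) (distance of any of vice, bolt, nut, bush, drive from where it was at the start of the episode above 0.02 m).
It also fails if it takes over 72 s, if anything falls off the work surface, if the arm or the gripper's body presses on something with over 40 N, if the wrist force passes 120 N, or if a joint passes its speed limit or range.

### The arm

A 6-joint arm with a two-finger parallel gripper is mounted at the origin on the work surface. World frame = base frame: x ahead of the robot, y to its left, z up, the work surface at z = 0. Lengths are in m, angles in rad, forces in N, time in s.
With the tool pointing down it reaches from about 0.35 to 0.85 m from the base axis. Payload 8.1 kg.
Tool frame: the origin (TCP) lies at the very end of the fingers, on their centre line; the grasp point (between the pads) lies robot.hold_point_z behind it (robot.hold_point_z is the distance from the TCP to the grasp point, in m); z points along the fingers, y is the direction in which the jaws open and shut (so a half turn about z gives the same grasp; the last joint's range is limited). The gripper opens to 93 mm and grips with 3 to 60 N. Pads are 15 mm wide; open, the fingers measure 128 mm over their backs; the gripper's body (75 mm by 188 mm) begins 65 mm behind the grasp point.
Start: joints at [1.238, 0.13, 1.488, -0, 1.523, -0.085], TCP at [0.147, 0.582, 0.219] pointing down, gripper open.
Joint ranges: [-2.96, 2.96], [-0.89, 2.26], [0.02, 2.5], [-1.34, 4.48], [0, 2.73], [-2.66, 2.66]. Speed limits (rad/s): [2.39, 2.39, 2.79, 3.14, 3.14, 3.14].

### API

Orientations are given as a rotation vector (axis times angle).
In Python, from plant import robot, cams gives the robot as it stands. The module is installed in compiled form; this text tells all that it offers.
- The arm moves only by the tool step_arm, never from a script. Its argument "deltas" is a list of rows, each an object with "offset": the shift along the tool's x, y, z in cm, a list of three; "roll": the turn about the tool's z in rad. In form: [{"offset": [x, y, z], "roll": roll}, ...]. A call has 1 to 12 rows; each row shifts and turns the commanded pose from where the row before left it, along the tool's axes as they then stand; what a row does not reach is not made up. A row lasts 1/8 s, in which the tool goes at most 62.5 mm and 10.7 degrees, less where a joint would pass 70% of its speed; a pose out of reach is approached as far as the arm can. A call with a gripper value outside its range is refused whole. "fingers" is the finger opening in cm, from 0 to 9.3, set as the call begins (left out, the last holds). The fingers move at their own pace and stop on an object; "grip_force" is the grip in N (left out, the last holds). Time passes only in rows, so rows that do not move let the fingers close. It gives the time, the measured TCP pose, the force and the opening at its end, in the units of the state.
- robot.read_state(): the state, without advancing time (a new reading comes with each control period).
- cams.read_camera(name): name is "side" or "top"; returns a dict with "pixels" (384x512x3 uint8, red, green, blue), "fx", "fy", "cx", "cy" (pixels), "k1" (the pictures are not rectified: a ray, as slopes to the right and down, at radius r is drawn at 1 + k1 r^2 times it, then the intrinsics apply), "extrinsics" (4x4, takes a point from world to camera coordinates). Camera axes: x right, y down, z forward; pixel columns grow to the right and rows downward; lengths in m; the calibration is good to about 2 mm. A picture is of the moment at which its call begins. There is no depth.
- robot.close_job(): hands the job in, once; it reports no verdict.
Trained networks look in a picture, given as the dict that the camera call returned (one of the last four; its "shot" number tells which), for a name from the list of things; names that differ only in an ending like _2 or _b are one class to them, and where a whole thing is asked for, a point or a joint stands for the part that bears it (a point fixed in the world has none). Each returns a list of dicts, best first, with "score" (0 to 1); they miss things now and then, are a little off and sometimes report something else, mostly with a low value. They report only what shows in the picture. A call takes as long as a camera call.
- cams.boxes_of(picture, thing): "xy" ([column, row] in pixels, amid what is visible of it).
- cams.silhouettes(picture, thing): "mask" (384x512 bool, what is visible of it) and "xy" ([column, row] in pixels, amid what is visible of it).
- cams.pinpoint(picture, thing): "xy" ([column, row] in pixels: a listed point, or the origin of a listed thing).
The state is a dict: "t": time; "q": joint angles; "dq": joint speeds; "joint_torque": joint torques, N m; "tool_pos": TCP position; "orientation": TCP orientation; "force": force on the tool from outside, world axes, zero at the start; "wrist_torque": the same for the moment, N m; "opening": finger opening in m.
Only numpy, scipy, OpenCV 4.12 (cv2) and the standard library are available. Lean on these libraries where they do the work, as an engineer would, in place of code of your own. Each camera call takes 0.05 s, during which the arm holds its last target. There are 200 camera calls.

## Working session

There is one attempt and no reset: what is moved stays moved. The work goes in short steps, Python scripts to look and compute and a tool call to move; the robot and the scene stay as the last step left them, time stands still between calls to the robot, and variables do not carry over. Pictures are saved under pics/ and viewed, about 8 in all and at most 12, crops included, and the job is handed in when it is done.

Besides the shell and the picture viewer there is one more tool, called after ">>>" as name(argument=value, ...) on one line, values as JSON. step_arm: Moves the arm, as the interface text tells. Its arguments: {"type":"object","properties":{"deltas":{"type":"array"},"fingers":{"type":"number"},"grip_force":{"type":"number"}},"required":["deltas"]}

```bash
mkdir -p pics
cat > h.py <<'E'
import numpy as np, cv2
from scipy.spatial.transform import Rotation as R
from plant import robot, cams
def ray(p,xy):
    u=np.array([(xy[0]-p["cx"])/p["fx"],(xy[1]-p["cy"])/p["fy"]]); s=u.copy()
    for _ in range(20): s=u/(1+p["k1"]*(s@s))
    E=np.array(p["extrinsics"]); d=E[:3,:3].T@np.array([s[0],s[1],1]); return -E[:3,:3].T@E[:3,3], d
def atz(p,xy,z):
    c,d=ray(p,xy); return c+d*(z-c[2])/d[2]
def tri(obs):
    A=0;b=0
    for p,xy in obs:
        c,d=ray(p,xy); d=d/np.linalg.norm(d); M=np.eye(3)-np.outer(d,d); A=A+M; b=b+M@c
    return np.linalg.solve(A,b)
def proj(p,X):
    E=np.array(p["extrinsics"]); c=E[:3,:3]@X+E[:3,3]; s=c[:2]/c[2]; s=s*(1+p["k1"]*(s@s)); return np.array([s[0]*p["fx"]+p["cx"],s[1]*p["fy"]+p["cy"]])
def save(p,n): cv2.imwrite("pics/"+n,cv2.cvtColor(p["pixels"],cv2.COLOR_RGB2BGR))
E
python3 - <<'E'
from h import *
np.set_printoptions(precision=4,suppress=True)
P={n:cams.read_camera(n) for n in("side","top")}
for n in P:
    save(P[n],n+"0.png"); print(n,"cam",ray(P[n],(256,192)))
zs=dict(rover=0,gear_head=.184,knob_mid=.231,pad=0,pad_grip=.03,vice=0,bolt=0,nut=0,bush=0,drive=0,leg=.1)
for t,z in zs.items():
    obs=[]
    for n in P:
        r=cams.pinpoint(P[n],t)[:2]
        for k in r: print(t,n,round(k["score"],2),np.round(k["xy"],1),atz(P[n],k["xy"],z))
        if r: obs.append((P[n],r[0]["xy"]))
    if len(obs)==2: print("   tri",tri(obs))
s=robot.read_state(); print(s,robot.hold_point_z, R.from_rotvec(s["orientation"]).as_matrix())
E
cd pics; python3 -c "
import cv2,numpy as np
cv2.imwrite('both0.png',cv2.resize(np.vstack([cv2.imread('top0.png'),cv2.imread('side0.png')]),None,fx=.78,fy=.78))"
```

```text
side cam (array([-0.0988,  0.9741,  1.0793]), array([ 0.4512, -0.6433, -0.6185]))
top cam (array([0.4633, 0.0156, 1.5178]), array([ 0.058 , -0.0168, -0.9983]))
rover top 0.92 [261.9 175.7] [ 0.6142 -0.0309  0.    ]
gear_head side 0.8 [260.1 175.6] [ 0.5928 -0.0381  0.184 ]
gear_head top 0.71 [258.5 169.2] [ 0.6175 -0.0133  0.184 ]
gear_head top 0.45 [110.1 218.7] [0.441  0.4688 0.184 ]
   tri [ 0.6019 -0.0217  0.1924]
knob_mid side 0.54 [247.4 159.8] [ 0.6417 -0.0363  0.231 ]
knob_mid top 0.49 [269.8 158. ] [ 0.6495 -0.048   0.231 ]
knob_mid top 0.33 [231.6 152.9] [0.6627 0.0761 0.231 ]
   tri [ 0.6509 -0.0486  0.2206]
pad side 0.7 [200.7 252.7] [0.66   0.2201 0.    ]
pad top 0.65 [198.5 157.4] [0.6777 0.2121 0.    ]
   tri [ 0.6757  0.2113 -0.0156]
pad_grip side 0.61 [214.3 271.3] [0.5527 0.2797 0.03  ]
pad_grip top 0.69 [176.5 192.4] [0.5407 0.2846 0.03  ]
   tri [0.5431 0.2848 0.0402]
vice side 0.7 [289.2 184.9] [ 0.6045 -0.2565  0.    ]
vice top 0.56 [321.  183.5] [ 0.5903 -0.2568  0.    ]
   tri [ 0.5951 -0.2525  0.0064]
bolt side 0.58 [247.1 156.1] [ 0.8607 -0.3338  0.    ]
bol
[... 311 characters left out ...]
2 0.0114]
drive side 0.53 [356.1 165.7] [ 0.4373 -0.5215  0.    ]
drive top 0.87 [394.8 222.8] [ 0.4486 -0.5375  0.    ]
   tri [ 0.4471 -0.5446 -0.0174]
{'t': 1.2, 'q': array([ 1.2376,  0.1304,  1.4882,  0.    ,  1.523 , -0.0854]), 'dq': array([ 0.0016, -0.0004, -0.0001, -0.0004, -0.0001, -0.0008]), 'joint_torque': array([ -0.001 , -55.9774, -49.2059,   0.0765,   0.0226,  -0.    ]), 'tool_pos': array([0.1471, 0.5817, 0.2186]), 'orientation': array([-0.3883, -3.1175,  0.0001]), 'force': array([ 0.4604, -1.3202,  0.0631]), 'wrist_torque': array([-0.0001, -0.0298, -0.0081]), 'opening': 0.09295141190618846} 0.0188 [[-0.9695  0.2453 -0.    ]
 [ 0.2453  0.9695 -0.0001]
 [ 0.     -0.0001 -1.    ]]
```

View pics/both0.png

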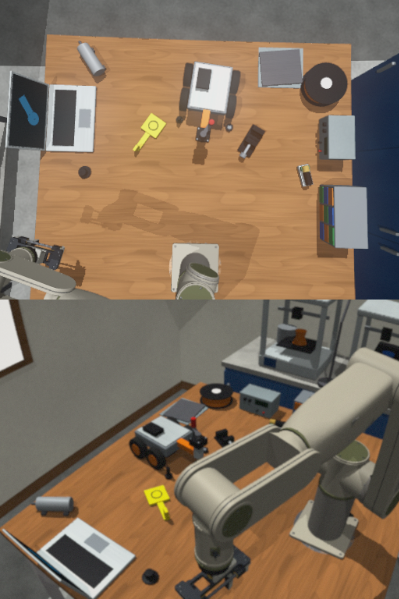

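```bash
python3 -c "
import cv2,numpy as np
a=cv2.imread('pics/top0.png')[70:220,150:350];b=cv2.imread('pics/side0.png')[130:280,150:350]
cv2.imwrite('pics/crop0.png',cv2.resize(np.vstack([a,b]),None,fx=2,fy=2,interpolation=cv2.INTER_CUBIC) if 0 else np.hstack([cv2.resize(a,(400,300),interpolation=cv2.INTER_CUBIC),cv2.resize(b,(400,300),interpolation=cv2.INTER_CUBIC)]))
cv2.imwrite('pics/crop0.png',cv2.resize(a,(800,600),interpolation=cv2.INTER_CUBIC))
"
```

```text
(no output)
```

View pics/crop0.png

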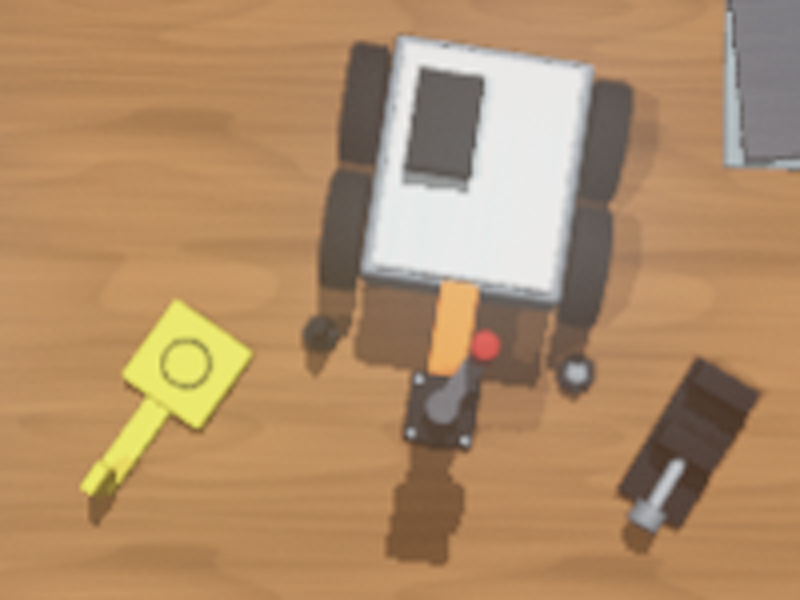

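Run:
```python
from h import *
np.set_printoptions(precision=4,suppress=True)
p=cams.read_camera("top"); f=lambda x,y,z:atz(p,(150+x/4-.375,70+y/4-.375),z)
g=f(443,410,.184);k=f(485,345,.253);ring=f(186,364,.014);gr=f(99,480,.055)
bc=[f(*c,.146) for c in((400,38),(593,66),(556,300),(363,275))]
print("gear",g,"knob",k,np.linalg.norm((k-g)[:2]),"ring",ring,"grip",gr,np.linalg.norm((ring-gr)[:2]))
print("body",bc)
xd=(bc[0]-bc[3]+bc[1]-bc[2]);yr=np.arctan2(xd[1],xd[0]);print("rover yaw",yr, "front mid",(bc[2]+bc[3])/2, "pad yaw",np.arctan2(*(ring-gr)[[1,0]]))
fm=(bc[2]+bc[3])/2; print("axis from body", fm[:2]-.115*np.array([np.cos(yr),np.sin(yr)]))
d=k-g;print("crank angle",np.pi/2-(np.arctan2(d[1],d[0])-yr))
c=[f(*q,.014) for q in((177,299),(253,353),(200,430),(124,374))];print("padcorners",c,np.mean(c,0),"yaw",[np.arctan2(*(a-b)[[1,0]]) for a,b in((c[0],c[3]),(c[1],c[2]))])
print("bolt?",f(320,333,.05),"nut?",f(575,373,.014), f(575,373,.05))
q=cams.read_camera("side")
for t in("bolt","nut"):
  for P in(p,q): print(t,[(r["score"],r["xy"]) for r in cams.boxes_of(P,t)][:3])
  print(proj(q,f(320,333,.05)),proj(q,f(575,373,.014)))
```

```text
gear [ 0.6078 -0.0198  0.184 ] knob [ 0.6533 -0.0502  0.253 ] 0.054657418256332385 ring [0.6632 0.2188 0.014 ] grip [0.5493 0.2882 0.055 ] 0.1333820358237418
body [array([0.9369, 0.0246, 0.146 ]), array([ 0.9173, -0.1446,  0.146 ]), array([ 0.7103, -0.1164,  0.146 ]), array([0.7274, 0.0512, 0.146 ])]
rover yaw -0.13085297820688846 front mid [ 0.7188 -0.0326  0.146 ] pad yaw -0.5472543022889395
axis from body [ 0.6048 -0.0176]
crank angle 2.0291101710094748
padcorners [array([0.7247, 0.2293, 0.014 ]), array([0.6754, 0.1562, 0.014 ]), array([0.6012, 0.2035, 0.014 ]), array([0.6521, 0.2764, 0.014 ])] [0.6633 0.2164 0.014 ] yaw [np.float64(-0.5749046178053389), np.float64(-0.5668800087011925)]
bolt? [0.6907 0.0918 0.05  ] nut? [ 0.6648 -0.1485  0.014 ] [ 0.6599 -0.1446  0.05  ]
bolt [(0.62, [231.7, 153.8])]
bolt [(0.56, [215.8, 223.2])]
[216.0763 216.6819] [261.1125 191.2407]
nut [(0.63, [293.4, 162.7])]
nut [(0.6, [265.2, 196.8])]
[216.0763 216.6819] [261.1125 191.2407]
```

>>> step_arm(deltas=[{"offset": [0, 0, 0], "roll": 0.156}, {"offset": [0, 0, 0], "roll": 0.156}, {"offset": [-4.96, -0.35, 0], "roll": 0}, {"offset": [-4.96, -0.35, 0], "roll": 0}, {"offset": [-4.96, -0.35, 0], "roll": 0}, {"offset": [-4.96, -0.35, 0], "roll": 0}, {"offset": [-4.96, -0.35, 0], "roll": 0}, {"offset": [-4.96, -0.35, 0], "roll": 0}, {"offset": [-4.96, -0.35, 0], "roll": 0}, {"offset": [-4.96, -0.35, 0], "roll": 0}, {"offset": [-4.96, -0.35, 2], "roll": 0}, {"offset": [-4.96, -0.35, 3], "roll": 0}], fingers=6, grip_force=30)

```text
t: 3.0
tool_pos: [0.5511, 0.288, 0.1696]
orientation: [0.867, 3.017, 0.003]
force: [0.2, -0.1, 0.3]
opening: 0.0602
```

>>> step_arm(deltas=[{"offset": [0.2, 0, 4], "roll": 0}, {"offset": [0, 0, 4], "roll": 0}, {"offset": [0, 0, 4], "roll": 0}, {"offset": [0, 0, 2.1], "roll": 0}, {"offset": [0, 0, 1], "roll": 0}])

```text
t: 3.62
tool_pos: [0.5467, 0.2896, 0.0167]
orientation: [-0.868, -3.018, 0.001]
force: [-0.3, 0.4, -0.3]
opening: 0.0598
```

Run:
```python
from h import *
p=cams.read_camera("top");save(p,"t1.png");q=cams.read_camera("side");save(q,"s1.png")
a=cv2.imread("pics/t1.png")[130:230,130:250];b=cv2.imread("pics/s1.png")[200:300,150:270]
cv2.imwrite("pics/c1.png",np.hstack([cv2.resize(x,(400,333),interpolation=cv2.INTER_CUBIC) for x in(a,b)]))
```

```text
(no output)
```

View pics/c1.png

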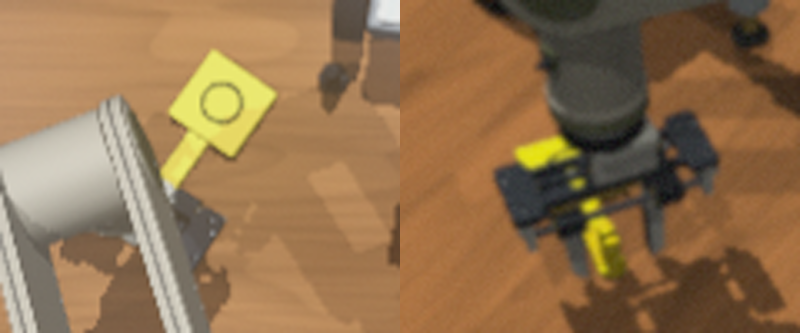

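>>> step_arm(deltas=[{"offset": [0, 0, 0], "roll": 0}, {"offset": [0, 0, 0], "roll": 0}, {"offset": [0, 0, 0], "roll": 0}, {"offset": [0, 0, 0], "roll": 0}, {"offset": [0, 0, 0], "roll": 0}], fingers=0, grip_force=30)

```text
t: 4.35
tool_pos: [0.5474, 0.29, 0.018]
orientation: [0.868, 3.019, 0.001]
force: [0.5, 2.2, 0.5]
opening: 0.0144
```

>>> step_arm(deltas=[{"offset": [0.3, -0.3, 0], "roll": 0}, {"offset": [0.9, -0.9, 0], "roll": 0}, {"offset": [1.3, -1.3, 0], "roll": 0}, {"offset": [1.3, -1.3, 0], "roll": 0}, {"offset": [1.3, -1.3, 0], "roll": 0}, {"offset": [0.8, -1.1, 0], "roll": 0}, {"offset": [0.24, -0.5, 0], "roll": 0}, {"offset": [-0.5, -0.8, 0], "roll": 0}, {"offset": [-0.8, -1.27, 0], "roll": 0}, {"offset": [-0.8, -1.27, 0], "roll": 0}, {"offset": [-0.8, -1.27, 0], "roll": 0}, {"offset": [-0.8, -1.27, 0], "roll": 0}], grip_force=60)

```text
t: 5.85
tool_pos: [0.46, 0.195, 0.0179]
orientation: [0.869, 3.019, 0.001]
force: [1.2, 3.7, 5.1]
opening: 0.0137
```

>>> step_arm(deltas=[{"offset": [-0.8, -1.27, 0], "roll": 0}, {"offset": [-0.8, -1.27, 0], "roll": 0}, {"offset": [-0.8, -1.27, 0], "roll": 0}, {"offset": [-0.8, -1.27, 0], "roll": 0}, {"offset": [-0.8, -1.27, 0], "roll": 0}, {"offset": [-0.8, -1.27, 0], "roll": 0}, {"offset": [-0.8, -1.27, 0], "roll": 0}, {"offset": [-0.8, -1.27, 0], "roll": 0}, {"offset": [-0.8, -1.27, 0], "roll": 0}, {"offset": [-0.5, -0.5, 0], "roll": 0}])

```text
t: 7.1
tool_pos: [0.4613, 0.0529, 0.0179]
orientation: [-0.869, -3.018, -0.0]
force: [-0.2, 4.9, 8.6]
opening: 0.0135
```

Run:
```python
from h import *
np.set_printoptions(precision=4,suppress=True)
s=robot.read_state();print(s["tool_pos"],s["force"],s["wrist_torque"])
p=cams.read_camera("top");save(p,"t2.png");q=cams.read_camera("side");save(q,"s2.png")
for P in(p,q):
  for t in("pad","bolt"): print(t,[(r["score"],r["xy"],atz(P,r["xy"],0)) for r in cams.pinpoint(P,t)[:2]])
a=cv2.imread("pics/t2.png")[120:240,170:320];b=cv2.imread("pics/s2.png")[140:260,190:340]
cv2.imwrite("pics/c2.png",np.vstack([cv2.resize(x,None,fx=2.5,fy=2.5,interpolation=cv2.INTER_CUBIC) for x in(a,b)]))
```

```text
[0.4613 0.0529 0.0179] [-0.2345  4.8552  8.6301] [0.8463 0.0782 0.3405]
pad [(0.6, [258.5, 189.4], array([ 0.5616, -0.0192,  0.    ]))]
bolt [(0.53, [229.6, 153.5], array([0.696 , 0.0945, 0.    ]))]
pad [(0.65, [260.9, 220.1], array([ 0.5829, -0.024 ,  0.    ]))]
bolt [(0.69, [219.8, 228.2], array([0.6801, 0.0902, 0.    ])), (0.38, [262.9, 194.0], array([ 0.6596, -0.1527,  0.    ]))]
```

View pics/c2.png

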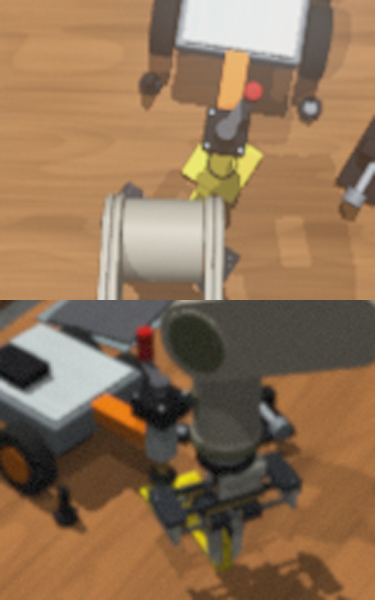

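Run:
```python
from h import *
np.set_printoptions(precision=4,suppress=True)
p=cams.read_camera("top")
f=lambda x,y,z:atz(p,(170+x/2.5-.3,120+y/2.5-.3),z)
print("ring",f(222,162,.014),"R",f(263,155,.014),"L",f(183,182,.014))
x=cv2.resize(p["pixels"][150:210,225:300],None,fx=8,fy=8,interpolation=cv2.INTER_CUBIC)[:,:,::-1].copy()
c=np.array([.577,-.0195]);a=-.56
for X,col in[((.577,-.0195),(255,0,0)),((.607,-.0192),(0,0,255))]:
  for r,z in((.0,.014),):
    u=(proj(p,np.array([*X,z]))-[225,150]+.5)*8; cv2.circle(x,tuple(int(v) for v in u),4,col,-1)
C=[c+np.array([[np.cos(a),-np.sin(a)],[np.sin(a),np.cos(a)]])@np.array(v)*.045 for v in((1,1),(1,-1),(-1,-1),(-1,1))]
cv2.polylines(x,[np.int32([(proj(p,np.array([*v,.014]))-[225,150]+.5)*8 for v in C])],True,(255,0,0),1)
cv2.imwrite("pics/c3.png",x)
```

```text
ring [ 0.5792 -0.0184  0.014 ] R [ 0.5914 -0.08    0.014 ] L [0.5475 0.0395 0.014 ]
```

View pics/c3.png

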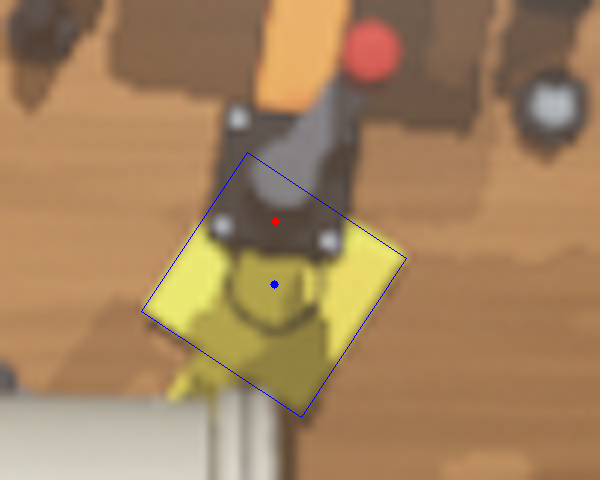

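>>> step_arm(deltas=[{"offset": [-0.4, 0.25, 0], "roll": 0}, {"offset": [-0.7, 0.44, 0], "roll": 0}, {"offset": [-0.7, 0.44, 0], "roll": 0}, {"offset": [-0.5, 0.3, 0], "roll": 0}, {"offset": [-0.24, 0.16, 0], "roll": 0}, {"offset": [0, 0, 0], "roll": 0}, {"offset": [0, 0, 0], "roll": 0}, {"offset": [0, 0, 0], "roll": 0}])

```text
t: 8.45
tool_pos: [0.4907, 0.0527, 0.0179]
orientation: [-0.87, -3.017, 0.002]
force: [-6.7, -0.3, 11.7]
opening: 0.0135
```

>>> step_arm(deltas=[{"offset": [0, 0, 0], "roll": 0}, {"offset": [0, 0, 0], "roll": 0}, {"offset": [0, 0, 0], "roll": 0}, {"offset": [0, 0, 0], "roll": 0}, {"offset": [0, 0, -2], "roll": 0}, {"offset": [0, 0, -5], "roll": 0}, {"offset": [0, 0, -5], "roll": 0}, {"offset": [0, 0, -6], "roll": 0}, {"offset": [0, 0, -6], "roll": 0}, {"offset": [0, 0, -5], "roll": 0}], fingers=5)

```text
t: 9.7
tool_pos: [0.4916, 0.0541, 0.3104]
orientation: [0.867, 3.018, 0.001]
force: [0.8, -0.0, -0.0]
opening: 0.0502
```

Run:
```python
from h import *
np.set_printoptions(precision=4,suppress=True)
s=robot.read_state();print(s["t"],s["tool_pos"],s["force"],s["q"])
p=cams.read_camera("top");q=cams.read_camera("side")
for t,z in(("pad",0),("knob_mid",.231),("gear_head",.184),("rover",0)):
  for P in(p,q): print(t,[(r["score"],r["xy"],atz(P,r["xy"],z)) for r in cams.pinpoint(P,t)[:2]])
a=cv2.resize(p["pixels"][130:230,220:320],None,fx=4,fy=4,interpolation=cv2.INTER_CUBIC)
b=cv2.resize(q["pixels"][140:240,220:320],None,fx=4,fy=4,interpolation=cv2.INTER_CUBIC)
for im,P,o in((a,p,(220,130)),(b,q,(220,140))):
  for X in((.607,-.0192,.014),(.607,-.0192,.184),(.6533,-.0502,.253)):
    u=(proj(P,np.array(X))-o+.5)*4; cv2.circle(im,tuple(int(v) for v in u),3,(0,0,255),-1)
cv2.imwrite("pics/c4.png",np.hstack([a,b])[:,:,::-1])
```

```text
9.7 [0.4916 0.0541 0.3104] [ 0.7713 -0.0151 -0.0382] [ 0.0059 -0.1785  1.6268 -0.0001  1.6914 -1.0052]
pad [(0.42, [259.7, 179.3], array([ 0.6002, -0.0228,  0.    ]))]
pad [(0.58, [253.0, 218.6], array([ 0.6111, -0.0153,  0.    ])), (0.42, [351.5, 164.8], array([ 0.4563, -0.517 ,  0.    ]))]
knob_mid [(0.38, [269.8, 156.9], array([ 0.6531, -0.0479,  0.231 ])), (0.32, [229.7, 153.8], array([0.6596, 0.0821, 0.231 ]))]
knob_mid []
gear_head [(0.59, [257.8, 170.6], array([ 0.6127, -0.0111,  0.184 ]))]
gear_head [(0.64, [256.0, 177.6], array([ 0.598 , -0.0213,  0.184 ]))]
rover [(0.91, [260.0, 177.9], array([ 0.6056, -0.0238,  0.    ]))]
rover [(0.57, [252.9, 216.8], array([ 0.617 , -0.0231,  0.    ]))]
```

View pics/c4.png

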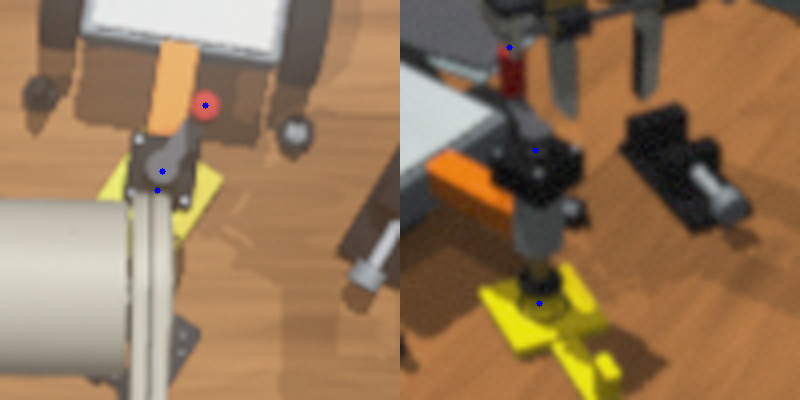

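>>> step_arm(deltas=[{"offset": [-3.84, -0.05, 0], "roll": 0}, {"offset": [-3.84, -0.05, 0], "roll": 0}, {"offset": [-3.84, -0.05, 0], "roll": 0}, {"offset": [-3.84, -0.05, 0], "roll": 0}, {"offset": [-3.84, -0.05, 0], "roll": 0}, {"offset": [0, 0, 1], "roll": 0}, {"offset": [0, 0, 0], "roll": 0}])

```text
t: 11.08
tool_pos: [0.6518, -0.0497, 0.2953]
orientation: [-0.867, -3.015, 0.0]
force: [-0.1, 0.2, -0.0]
opening: 0.0501
```

Run:
```python
from h import *
q=cams.read_camera("side");p=cams.read_camera("top")
x=np.hstack([cv2.resize(P["pixels"][130:230,200:300],None,fx=4,fy=4,interpolation=cv2.INTER_CUBIC) for P in(q,p)])
cv2.imwrite("pics/c5.png",x[:,:,::-1])
```

```text
(no output)
```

View pics/c5.png

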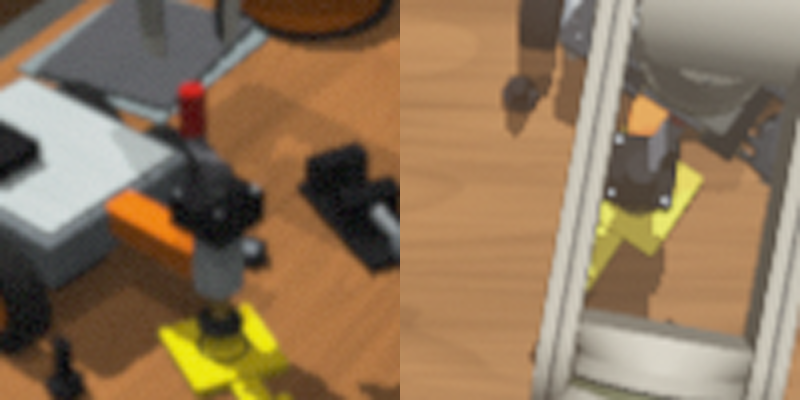

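>>> step_arm(deltas=[{"offset": [0, 0, 2], "roll": 0}, {"offset": [0, 0, 3], "roll": 0}, {"offset": [0, 0, 2], "roll": 0}, {"offset": [0, 0, 0.7], "roll": 0}, {"offset": [0, 0, 0], "roll": 0}])

```text
t: 11.8
tool_pos: [0.6527, -0.0499, 0.2205]
orientation: [-0.868, -3.019, 0.0]
force: [-0.0, -1.6, -0.2]
opening: 0.05
```

>>> step_arm(deltas=[{"offset": [0, 0, 0], "roll": 0}, {"offset": [0, 0, 0], "roll": 0}, {"offset": [0, 0, 0], "roll": 0}, {"offset": [0, 0, 0], "roll": 0}, {"offset": [0, 0, 0], "roll": 0}], fingers=0, grip_force=25)

```text
t: 12.42
tool_pos: [0.6531, -0.0503, 0.2213]
orientation: [0.868, 3.018, -0.0]
force: [-2.4, -1.5, 4.3]
opening: 0.0238
```

```bash
cat > plan.py <<'E'
from h import *
import sys
# usage: plan.py phi n step cx cy : knob at crank phi from axis c; print tool rows for n steps
phi,n,st,cx,cy=map(float,sys.argv[1:6]); yaw=-.131
s=robot.read_state(); M=R.from_rotvec(s["orientation"]).as_matrix()
k=lambda a: np.array([cx,cy])+.055*np.array([np.cos(yaw+np.pi/2-a),np.sin(yaw+np.pi/2-a)])
print("pos",np.round(s["tool_pos"],4),"F",np.round(s["force"],1),"crank",yaw+np.pi/2-np.arctan2(*(s["tool_pos"][:2]-[cx,cy])[::-1]),"r",np.hypot(*(s["tool_pos"][:2]-[cx,cy])),"open",s["opening"])
t=np.array([np.cos(yaw-phi),np.sin(yaw-phi)]);print("Ftan",-s["force"][:2]@t)
a=phi
for i in range(int(n)):
    d=k(a+st)-k(a); a+=st
    print(round(a,3),np.round(M[:2,:2].T@d*100,2))
E
python3 plan.py 2.03 12 .2 .607 -.0192
```

```text
pos [ 0.6531 -0.0503  0.2213] F [-2.4 -1.5  4.3] crank 2.0342147468926046 r 0.055619468117114844 open 0.02380412598177595
Ftan -2.598790633595955
2.23 [ 0.14 -1.09]
2.43 [ 0.36 -1.04]
2.63 [ 0.56 -0.95]
2.83 [ 0.73 -0.82]
3.03 [ 0.88 -0.66]
3.23 [ 0.99 -0.47]
3.43 [ 1.07 -0.26]
3.63 [ 1.1  -0.04]
3.83 [1.08 0.17]
4.03 [1.03 0.39]
4.23 [0.93 0.58]
4.43 [0.8  0.76]
```

>>> step_arm(deltas=[{"offset": [0.14, -1.09, 0], "roll": 0}, {"offset": [0.36, -1.04, 0], "roll": 0}, {"offset": [0.56, -0.95, 0], "roll": 0}])

```text
t: 12.8
tool_pos: [0.6289, -0.0698, 0.2214]
orientation: [0.866, 3.016, 0.004]
force: [5.9, 3.7, 2.3]
opening: 0.0234
```

```bash
python3 plan.py 2.63 12 .2 .607 -.0192
```

```text
pos [ 0.6289 -0.0698  0.2214] F [5.9 3.7 2.3] crank 2.6017005529124217 r 0.05515334626884978 open 0.023424885737225308
Ftan 6.901087164401241
2.83 [ 0.73 -0.82]
3.03 [ 0.88 -0.66]
3.23 [ 0.99 -0.47]
3.43 [ 1.07 -0.26]
3.63 [ 1.1  -0.04]
3.83 [1.08 0.18]
4.03 [1.03 0.39]
4.23 [0.93 0.58]
4.43 [0.8  0.76]
4.63 [0.63 0.9 ]
4.83 [0.44 1.01]
5.03 [0.23 1.07]
```

>>> step_arm(deltas=[{"offset": [0.73, -0.82, 0], "roll": 0}, {"offset": [0.88, -0.66, 0], "roll": 0}, {"offset": [0.99, -0.47, 0], "roll": 0}, {"offset": [1.07, -0.26, 0], "roll": 0}, {"offset": [1.1, -0.04, 0], "roll": 0}, {"offset": [1.08, 0.18, 0], "roll": 0}, {"offset": [1.03, 0.39, 0], "roll": 0}, {"offset": [0.93, 0.58, 0], "roll": 0}, {"offset": [0.8, 0.76, 0], "roll": 0}, {"offset": [0.63, 0.9, 0], "roll": 0}, {"offset": [0.44, 1.01, 0], "roll": 0}])

```text
t: 14.18
tool_pos: [0.5541, -0.007, 0.2213]
orientation: [0.869, 3.017, -0.003]
force: [0.7, -6.5, 3.6]
opening: 0.0236
```

```bash
python3 plan.py 4.83 12 .2 .607 -.0192
```

```text
pos [ 0.5541 -0.007   0.2213] F [ 0.7 -6.5  3.6] crank -1.4748278399489305 r 0.05428990645312705 open 0.02355991108313237
Ftan 6.099084958236835
5.03 [0.23 1.07]
5.23 [0.01 1.1 ]
5.43 [-0.21  1.08]
5.63 [-0.42  1.02]
5.83 [-0.61  0.91]
6.03 [-0.78  0.77]
6.23 [-0.92  0.6 ]
6.43 [-1.02  0.41]
6.63 [-1.08  0.2 ]
6.83 [-1.1  -0.02]
7.03 [-1.07 -0.24]
7.23 [-1.   -0.44]
```

>>> step_arm(deltas=[{"offset": [0.23, 1.07, 0], "roll": 0}, {"offset": [0.01, 1.1, 0], "roll": 0}, {"offset": [-0.21, 1.08, 0], "roll": 0}, {"offset": [-0.42, 1.02, 0], "roll": 0}])

```text
t: 14.68
tool_pos: [0.5793, 0.0281, 0.2212]
orientation: [-0.868, -3.018, 0.002]
force: [-6.1, -4.5, 7.5]
opening: 0.0237
```

>>> step_arm(deltas=[{"offset": [-0.61, 0.91, 0], "roll": 0}, {"offset": [-0.78, 0.77, 0], "roll": 0}])

```text
t: 14.92
tool_pos: [0.5999, 0.0355, 0.2212]
orientation: [-0.867, -3.018, 0.0]
force: [-8.0, -1.7, 7.0]
opening: 0.0235
```

```bash
python3 plan.py 6.03 14 .2 .607 -.0192
```

```text
pos [0.5999 0.0355 0.2212] F [-8.  -1.7  7. ] crank -0.25951180441237676 r 0.05517153317720843 open 0.023542896537104264
Ftan 8.12923535618337
6.23 [-0.92  0.6 ]
6.43 [-1.02  0.41]
6.63 [-1.08  0.2 ]
6.83 [-1.1  -0.02]
7.03 [-1.07 -0.24]
7.23 [-1.   -0.45]
7.43 [-0.89 -0.64]
7.63 [-0.75 -0.8 ]
7.83 [-0.58 -0.93]
8.03 [-0.38 -1.03]
8.23 [-0.17 -1.09]
8.43 [ 0.05 -1.1 ]
8.63 [ 0.27 -1.06]
8.83 [ 0.48 -0.99]
```

>>> step_arm(deltas=[{"offset": [-0.92, 0.6, 0], "roll": 0}])

```text
t: 15.05
tool_pos: [0.6108, 0.036, 0.2212]
orientation: [-0.866, -3.018, -0.0]
force: [-8.3, -0.1, 8.5]
opening: 0.0235
```

>>> step_arm(deltas=[{"offset": [-1.02, 0.41, 0], "roll": 0}])

```text
t: 15.18
tool_pos: [0.6214, 0.0344, 0.2212]
orientation: [-0.866, -3.017, -0.001]
force: [-9.8, 0.7, 8.8]
opening: 0.0236
```

>>> step_arm(deltas=[{"offset": [-1.08, 0.2, 0], "roll": 0}])

```text
t: 15.3
tool_pos: [0.6316, 0.0308, 0.2212]
orientation: [-0.865, -3.017, -0.002]
force: [-10.4, 3.3, 9.5]
opening: 0.0234
```

Run:
```python
from h import *
for i in range(5):
    s=robot.read_state();a=.131+6.63;print(s["t"],s["force"].round(2),-s["force"][:2]@[np.cos(a),-np.sin(a)],s["tool_pos"].round(4));q=cams.read_camera("side")
cv2.imwrite("pics/c6.png",cv2.resize(q["pixels"][130:230,200:300],None,fx=5,fy=5,interpolation=cv2.INTER_CUBIC)[:,:,::-1])
```

```text
15.3 [-10.4    3.29   9.47] 10.742674214829846 [0.6316 0.0308 0.2212]
15.35 [-6.51  3.15  6.13] 7.2236815162669465 [0.6328 0.0301 0.2212]
15.4 [-3.08  2.05  5.87] 3.676578835445399 [0.6326 0.0302 0.2213]
15.45 [-2.7   3.29  5.86] 3.9127925768207708 [0.6326 0.0302 0.2213]
15.5 [-2.4   2.65  5.46] 3.351668199050246 [0.6327 0.0302 0.2213]
```

View pics/c6.png

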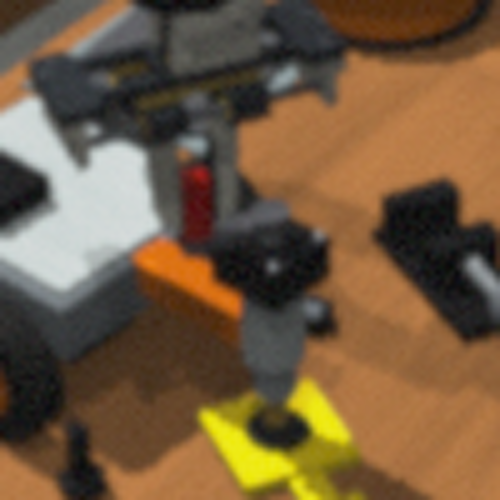

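>>> step_arm(deltas=[{"offset": [-1.1, -0.02, 0], "roll": 0}])

```text
t: 15.68
tool_pos: [0.6404, 0.0255, 0.2212]
orientation: [-0.864, -3.017, -0.003]
force: [-10.1, 6.1, 8.4]
opening: 0.0236
```

```bash
python3 plan.py 6.83 4 .1 .607 -.0192
```

```text
pos [0.6404 0.0255 0.2212] F [-10.1   6.1   8.4] crank 0.5102951003875443 r 0.05582495277444596 open 0.02357720735450005
Ftan 11.719460354820091
6.93 [-0.54 -0.09]
7.03 [-0.53 -0.15]
7.13 [-0.51 -0.2 ]
7.23 [-0.49 -0.25]
```

>>> step_arm(deltas=[{"offset": [0, 0, 0], "roll": 0}, {"offset": [0, 0, 0], "roll": 0}, {"offset": [0, 0, 0], "roll": 0}])

```text
t: 16.05
tool_pos: [0.6415, 0.0246, 0.2213]
orientation: [-0.866, -3.019, -0.003]
force: [-3.3, 5.5, 7.0]
opening: 0.0237
```

>>> step_arm(deltas=[{"offset": [0, 0, 0], "roll": 0}, {"offset": [0, 0, 0], "roll": 0}, {"offset": [0, 0, 0], "roll": 0}, {"offset": [0, 0, 0], "roll": 0}, {"offset": [0, 0, -2], "roll": 0}, {"offset": [0, 0, -3], "roll": 0}, {"offset": [0, 0, -3], "roll": 0}, {"offset": [3, 0, 0], "roll": 0}, {"offset": [5, 0, 0], "roll": 0}, {"offset": [5, 0, 0], "roll": 0}, {"offset": [5, 0, 0], "roll": 0}, {"offset": [0, 0, 0], "roll": 0}], fingers=5)

```text
t: 17.55
tool_pos: [0.4877, 0.1206, 0.3029]
orientation: [0.863, 3.018, 0.002]
force: [1.0, -0.0, 0.7]
opening: 0.0499
```

Run:
```python
from h import *
np.set_printoptions(precision=4,suppress=True)
s=robot.read_state();print(s["t"],s["tool_pos"],s["force"])
p=cams.read_camera("top");q=cams.read_camera("side")
for t,z in(("pad",0),("knob_mid",.231),("bolt",0),("nut",0),("vice",0)):
  for P in(p,q): print(t,[(r["score"],atz(P,r["xy"],z)) for r in cams.pinpoint(P,t)[:1]])
x=np.hstack([cv2.resize(P["pixels"][130:230,200:300],None,fx=4,fy=4,interpolation=cv2.INTER_CUBIC) for P in(q,p)])
cv2.imwrite("pics/c7.png",x[:,:,::-1])
```

```text
17.55 [0.4877 0.1206 0.3029] [ 1.0268 -0.0085  0.7215]
pad [(0.71, array([ 0.601 , -0.0216,  0.    ]))]
pad [(0.75, array([ 0.5982, -0.0122,  0.    ]))]
knob_mid [(0.5, array([0.6431, 0.0312, 0.231 ]))]
knob_mid [(0.62, array([0.6407, 0.0146, 0.231 ]))]
bolt [(0.48, array([0.701 , 0.0816, 0.    ]))]
bolt [(0.48, array([0.6761, 0.0925, 0.    ]))]
nut [(0.69, array([ 0.6313, -0.0243,  0.    ]))]
nut [(0.67, array([ 0.6282, -0.0635,  0.    ]))]
vice [(0.73, array([ 0.6032, -0.2666,  0.    ]))]
vice [(0.67, array([ 0.6138, -0.2652,  0.    ]))]
```

View pics/c7.png

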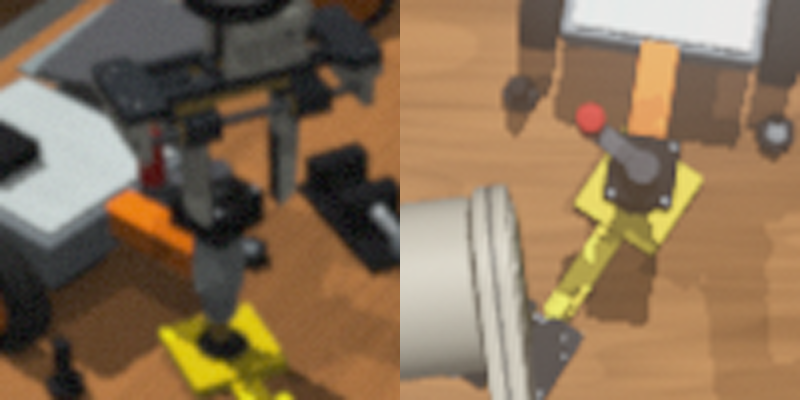

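```bash
python3 -c "
from plant import robot
print(robot.close_job())"
```

```text
the job is handed in; nothing more can be done
None
```

The pad is under the foot, the leg is cranked down onto it, and I handed the job in at about 17.6 s of the 72 s. The hand-in gives no verdict, so the figures below are my own checks.

**Pad:** I slid it clear of the bolt, then in under the leg. In the side view the foot sits in the middle of the pad. My overlay before the last 30 mm matched the picture, and the network's points put the pad within about 11 mm of my axis estimate.

**Crank:** I turned it clockwise from about 2.03 to 6.85 rad.

| Crank (rad) | Force along the path (N) |
|---|---|
| free air (2.6–5.6) | 6.1–7.5 |
| 6.03 | 8.1 |
| 6.23 | 8.3 |
| 6.43 | 9.6 |
| 6.63 | 10.7 |
| 6.83 | 11.7 |

The last reading is about 4.4–5 N above free air, or about 38–45 N on the foot. The uncertainty is in the free-air value, which scattered by about 1 N between readings. I took these while the crank was moving, because the force relaxes once it stops.

**After letting go:** The knob stayed where I left it and the gripper is clear of everything.

**Bystanders:** In the last picture the bolt, nut and vice stand where they were. The network put the nut near the leg, which is a false detection, since the picture shows it in its old place. Its vice points differ from the first ones by about 10–13 mm, which I take as noise, because the arm never went near it. I did not recheck the bush or the drive. The drive was nowhere near the arm's path, and the arm passed the bush only well above it.

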